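# Lock the supply case

### The job

Lock up the supply case on the desk: push the black post of the orange disc round until the disc's slot lines up with the steel bolt, then push the bolt by its blue tab through the slot and fully home in the keeper. Only push, pick nothing up, and leave the tape roll, glue bottle, paper roll and basket as they stand.

Things in the scene. Friction and masses are not known exactly. Their poses are not given: they have to be found in the camera images.
- case: Grey steel supply case, 380 x 200 mm, 70 mm high, white lid panel, screwed to the desk. Origin: centre of its underside, z up, x the way the bolt slides home. On top along y = 0: rails (23 mm wide, 14 mm high above the lid, x = -163 to +13 mm), guide hoop at their front end (31 mm wide, top 19 mm above the lid), disc (axis at x = +85 mm), keeper.
- keeper (a point): Dark steel keeper hoop that receives the bolt's nose, fixed to the case, 27 mm wide, 20 mm long. The point is the centre of its top, 19 mm above the lid, 66 mm beyond the disc axis.
- disc (a joint): Angle of the orange disc (rad), counter-clockwise from above positive, limits +-1.2; 0: slot in line with the bolt. Starts at 0.4 to 1.05, so its post is pushed clockwise, away from the keeper. Light friction (1 N at the post), stays where left. Slot 17 mm with flared mouths, bolt 12 mm with tapered nose: within about 0.1 rad it passes and trues the disc, beyond that it may butt.
- disc_centre (a point): Centre of the orange disc's top, on its turning axis, 17 mm above the lid. The disc is 84 mm across with a straight 17 mm slot cut right across its middle, dark at the bottom. The point's x axis lies along the slot (pointing to the keeper when lined up); the ear with the post is on its -y side.
- post (a point): Black upright post, 10 mm thick, on an ear of the disc 52 mm from the disc axis, at right angles to the slot. It stands from 17 to 57 mm above the lid; the point is on its axis, 42 mm above the lid. Turns with the disc.
- bolt (a joint): Travel of the bolt (m): 0 fully drawn back, 0.135 fully home against its stop; starts between 0 and 0.024. Slides with about 2 N of friction and stays where it is left.
- tab (a point): Centre (42 mm above the lid) of the blue upright tab at the bolt's rear end: 26 mm wide across the bolt, 8 mm thick along it, reaching from 14 to 56 mm above the lid. Its rear face (case -x side) is pushed towards the keeper.
- nose (a point): Tip of the steel bolt (12 mm wide, 10 mm high), 9 mm above the lid; 163 mm ahead of the tab's centre. When home it is 65 mm beyond the disc axis, inside the keeper.
- tape: Green ring of craft tape, 56 mm across, 18 mm high, lying loose on the lid beside the rails on the case's +y side. Origin: centre of its underside.
- glue: Small white glue bottle with red cap, 28 mm across, 65 mm high, standing loose on the lid on the +y side near the keeper end. Origin: centre of its underside.
- roll: White paper roll, 104 mm across, 100 mm high, standing loose on the desk. Origin: centre of its underside.
- basket: Lilac open basket, 150 x 110 mm, 65 mm high, with spools in it, loose on the desk. Origin: centre of its underside.
Mind the look-alikes: they are no part of the job. Leave any red or yellow look-alike of the basket alone. There is more than one size of the tape; the job needs the smaller.

How it is judged:
On the way, in this order (a step that is already met when the one before it is completed fails the run):
1. the disc's slot is lined up with the bolt (value of joint disc between -0.12 and 0.12 rad), for 0.1 s.
2. the bolt is pushed through the disc and home in the keeper (value of joint bolt above 0.129 m), for 0.2 s.
At the end, for the whole second after the job is handed in: The bolt is home to within 6 mm of its stop and at rest, through the disc, whose slot is within 0.12 rad of the bolt's line; tape roll, glue bottle, paper roll and basket are upright and within 20 mm of where they stood (all of step 1 and value of joint bolt above 0.129 m and velocity of joint bolt between -0.01 and 0.01 m/s and distance of each of tape, glue, roll, basket from where it was at the start of the episode below 0.02 m and angle between each of tape, glue, roll, basket's own z axis and vertical below 0.15 rad); the robot touches nothing.
It fails at once if a bystander (tape, glue, paper roll or basket) is lifted, carried or shoved by more than 20 mm, or tipped over (distance of any of tape, glue, roll, basket from where it was at the start of the episode above 0.02 m or angle between any of tape, glue, roll, basket's own z axis and vertical above 0.4 rad).
It also fails if it takes over 43 s, if anything falls off the work surface, if the arm or the gripper's body presses on something with over 40 N, if the wrist force passes 120 N, or if a joint passes its speed limit or range.

### The arm

A 7-joint arm with a two-finger parallel gripper is mounted at the origin on the work surface. World frame = base frame: x ahead of the robot, y to its left, z up, the work surface at z = 0. Lengths are in m, angles in rad, forces in N, time in s.
With the tool pointing down it reaches from about 0.4 to 0.85 m from the base axis. Payload 10.4 kg.
Tool frame: the origin (TCP) lies between the finger pads; the fingertips stand 25 mm ahead of it and the grasp point (between the pads) lies 6 mm ahead of it; x points along the fingers, y is the direction in which the jaws open and shut, and the axes are right-handed (so a half turn about x gives the same grasp; the last joint's range is limited). The gripper opens to 87 mm and grips with 3 to 60 N. Pads are 19 mm wide; open, the fingers measure 117 mm over their backs; the gripper's body (75 mm by 190 mm) begins 51 mm behind the grasp point.
Start: joints at [-1.151, 0.332, -0.065, 1.46, 0.022, 1.35, -0.088], TCP at [0.268, 0.565, 0.248] pointing down, gripper open.
Joint ranges: [-2.6, 2.6], [-0.5, 2.12], [-1.47, 1.34], [0.16, 2.42], [-1.27, 4.41], [0.06, 2.06], [-2.6, 2.6]. Speed limits (rad/s): [2.22, 2.22, 2.79, 2.79, 3.14, 3.14, 3.14].

### API

Orientations are given as a unit quaternion [x, y, z, w].
In Python, from bench import r gives the robot as it stands.
- The arm moves only by the shell command python3 -m pendant 'ROWS' [FORCE]. ROWS is JSON, a list of rows, each an object with "translation": the shift along the world's x, y, z in cm, a list of three; "angular": the turn, a rotation vector about the world's x, y, z in degrees, a list of three; "hand": the opening, from -1 (shut) to 1 (fully open). In form: [{"translation": [dx, dy, dz], "angular": [wx, wy, wz], "hand": hand}, ...]. A call has 1 to 20 rows; each row shifts and turns the commanded pose from where the row before left it; what a row does not reach is not made up. A row lasts 1/10 s, in which the tool goes at most 50 mm and 8.59 degrees, less where a joint would pass 70% of its speed; a pose out of reach is approached as far as the arm can. A call is refused whole if a number of a shift passes 5 or a number of a turn 8.59, either way. A call with a gripper value outside its range is refused whole. The fingers move at their own pace and stop on an object; FORCE is the grip in N (left out, the last holds). Time passes only in rows, so rows that do not move let the fingers close. It gives the time, the measured TCP pose, the force and the opening at its end, in the units of the state.
- r.read_state(): the state, without advancing time (a new reading comes with each control period).
- r.camera(name): name is "scene" or "top" or "wrist"; returns the picture (480x640x3 uint8, red, green, blue); there is no depth.
- r.camera_info(name): a dict with "fx", "fy", "cx", "cy" (pixels), "distortion" ([k1, k2, p1, p2, k3] as OpenCV has them; the pictures are not rectified), "rvec" (rotation vector, rad) and "tvec" (3), from world to camera coordinates, as OpenCV has them; the wrist camera has in their place "mount" (4x4, takes a point from camera to tool coordinates, whose origin is the TCP and whose axes are the tool frame's). Camera axes: x right, y down, z forward; pixel columns grow to the right and rows downward; lengths in m; the calibration is good to about 2 mm. A picture is of the moment at which its call begins: read the wrist's pose just before it. camera_info takes no time and is no camera call.
- r.close_job(): hands the job in, once; it reports no verdict.
Trained networks look in the newest picture that a camera, given by its name, has taken for a name from the list of things; names that differ only in an ending like _2 or _b are one class to them, and where a whole thing is asked for, a point or a joint stands for the part that bears it (a point fixed in the world has none). Each returns a list of dicts, best first, with "confidence" (0 to 1); they miss things now and then, are a little off and sometimes report something else, mostly with a low value. They report only what shows in the picture. A call takes as long as a camera call. They do not tell look-alikes from the thing itself.
- r.find_in(camera, name): "point" ([row, column] in pixels, amid what is visible of it).
- r.mark_of(camera, name): "point" ([row, column] in pixels: a listed point, or the origin of a listed thing).
The state is a dict: "time": time; "joint_positions": joint angles; "joint_vel": joint speeds; "joint_torque": joint torques, N m; "ee_pos": TCP position; "eef_rot": TCP orientation; "ft_force": force on the tool from outside, world axes, zero at the start; "torque": the same for the moment, N m; "width": finger opening in m.
Only numpy, scipy, OpenCV 4.12 (cv2) and the standard library are available. Lean on these libraries where they do the work, as an engineer would, in place of code of your own. Each camera call takes 0.05 s, during which the arm holds its last target.

## Working session

There is one attempt and no reset: what is moved stays moved. The work goes in short steps, Python scripts to look and compute and a shell command to move; the robot and the scene stay as the last step left them, time stands still between calls to the robot, and variables do not carry over. Pictures are saved under pics/ and viewed, and the job is handed in when it is done.

```bash
mkdir -p pics; ls; python3 - <<'E'
from bench import r
import cv2
s=r.read_state();print(s['time'],s['ee_pos'],s['eef_rot'],s['ft_force'],s['width'])
for c in ['scene','top','wrist']:
    im=r.camera(c);cv2.imwrite(f'pics/{c}0.png',im[:,:,::-1])
    print(c,r.camera_info(c))
    if c!='wrist':
        for n in ['disc_centre','post','tab','nose','keeper','case','tape','glue','roll','basket']:
            print(n,[(x['point'],round(x['confidence'],2)) for x in r.mark_of(c,n)[:3]])
print(r.read_state()['time'])
E
```

```text
pics
0.0 [0.26762296 0.56439181 0.24672779] [ 0.15473712  0.68994676 -0.15577035  0.68975756] [0.3925865  0.52887422 0.1088764 ] 0.08691388606873444
scene {'fx': 622.7322384815417, 'fy': 622.7322384815417, 'cx': 320.920195005451, 'cy': 234.0115915858852, 'distortion': array([-0.09872199,  0.        ,  0.        ,  0.        ,  0.        ]), 'rvec': array([ 1.81547383,  1.35505628, -0.6871862 ]), 'tvec': array([-0.12842008, -0.19526191,  1.85874446])}
disc_centre [([241.4, 387.2], 0.87), ([248.6, 295.0], 0.69)]
post [([233.5, 409.8], 0.71), ([247.3, 368.0], 0.61), ([239.5, 479.1], 0.36)]
tab [([249.9, 298.5], 0.86)]
nose [([245.1, 366.2], 0.73)]
keeper [([232.6, 409.5], 0.68)]
case [([276.7, 348.6], 0.94)]
tape [([242.6, 321.7], 0.94), ([232.3, 306.2], 0.72)]
glue [([227.3, 384.0], 0.63)]
roll [([238.9, 480.5], 0.85)]
basket [([315.3, 213.4], 0.97), ([305.5, 110.5], 0.92), ([246.1, 105.6], 0.7)]
top {'fx': 612.6299590049831, 'fy': 612.6299590049831, 'cx': 300.50239297666025, 'cy': 243.8659836688445, 'distortion': array([0.06652545, 0.        , 0.        , 0.        , 0.        ]), 'rv
[... 371 characters left out ...]
.74)]
glue [([246.6, 228.0], 0.45)]
roll [([242.5, 121.6], 0.97)]
basket [([229.7, 495.0], 0.85), ([324.2, 505.6], 0.77), ([204.0, 411.1], 0.73)]
wrist {'fx': 419.26557196662424, 'fy': 419.26557196662424, 'cx': 323.22698065952704, 'cy': 240.23882011050125, 'distortion': array([-0.08919022,  0.        ,  0.        ,  0.        ,  0.        ]), 'mount': array([[ 8.86114181e-04, -2.55560456e-01,  9.66792671e-01,
        -1.37035230e-01],
       [ 9.99999587e-01,  3.16831212e-05, -9.08174926e-04,
        -1.81251345e-04],
       [ 2.01462589e-04,  9.66793076e-01,  2.55560379e-01,
        -7.09479571e-02],
       [ 0.00000000e+00,  0.00000000e+00,  0.00000000e+00,
         1.00000000e+00]])}
1.15
```

View pics/scene0.png

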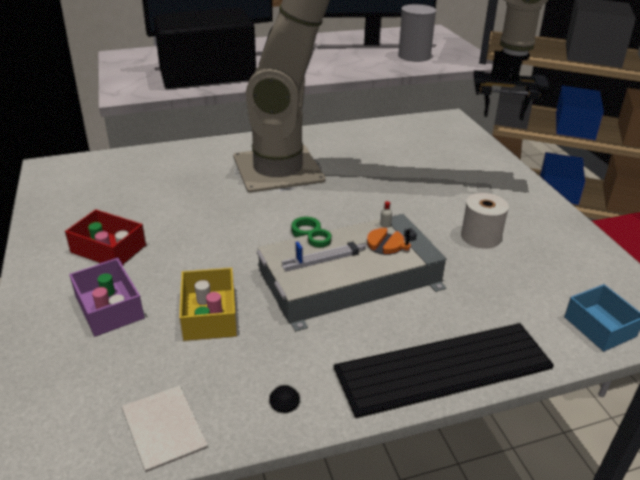

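View pics/top0.png

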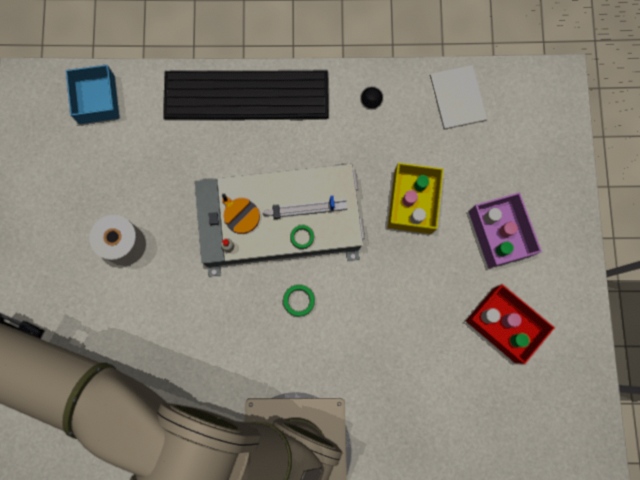

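```bash
python3 - <<'E'
import cv2
im=cv2.imread('pics/top0.png')[160:290,180:380]
cv2.imwrite('pics/top0c.png',cv2.resize(im,None,fx=4,fy=4,interpolation=cv2.INTER_CUBIC))
im=cv2.imread('pics/scene0.png')[170:320,260:500]
cv2.imwrite('pics/scene0c.png',cv2.resize(im,None,fx=3.3,fy=3.3,interpolation=cv2.INTER_CUBIC))
E
```

```text
(no output)
```

View pics/top0c.png

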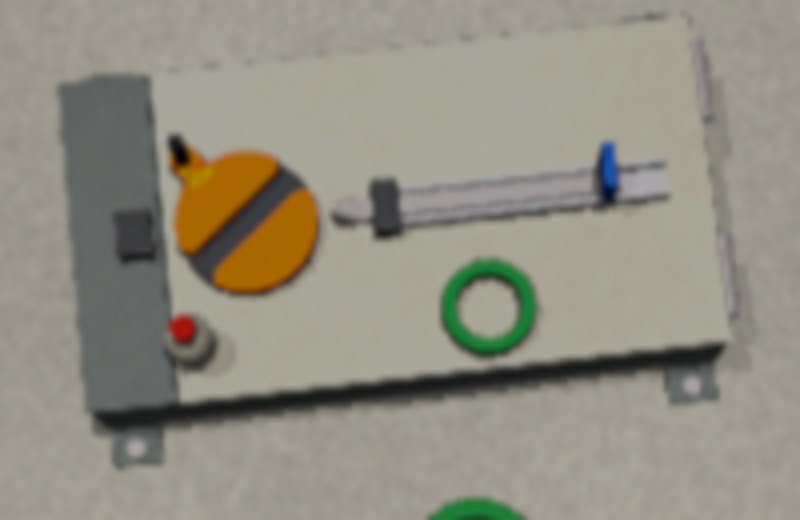

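View pics/scene0c.png

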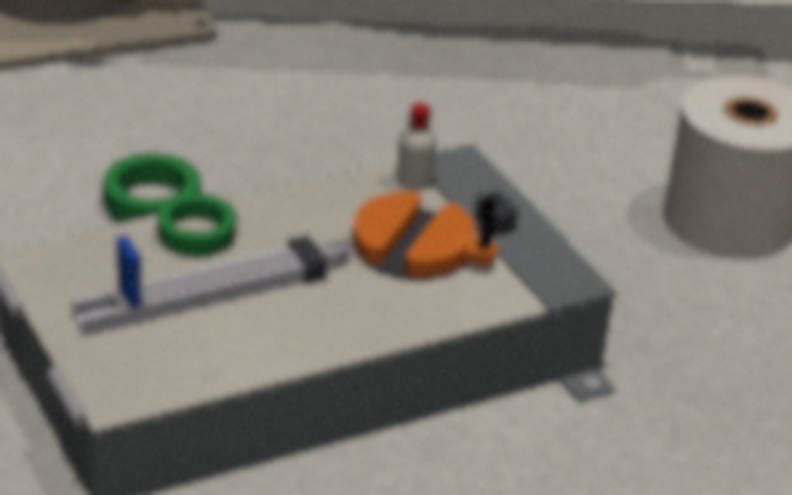

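The pictures agree. The case lies with its x along world +y: bolt and blue tab at top px (204,331), disc at (215,240), keeper at (219,213), and the post on the far side at (198,225). The small tape on the lid is at (237,302), and the big one on the desk at (300,299) is a look-alike. The lilac basket is at (230,505), away from the work.

```bash
cat > h.py <<'E'
import numpy as np,cv2
from bench import r
from scipy.optimize import least_squares
def ray(c,rc):
    i=r.camera_info(c);K=np.array([[i['fx'],0,i['cx']],[0,i['fy'],i['cy']],[0,0,1]])
    p=cv2.undistortPoints(np.array([[[rc[1],rc[0]]]],float),K,i['distortion'])[0,0]
    R=cv2.Rodrigues(i['rvec'])[0];return -R.T@i['tvec'],R.T@np.array([p[0],p[1],1])
def atz(c,rc,z):
    o,d=ray(c,rc);return o+d*(z-o[2])/d[2]
def proj(c,P):
    i=r.camera_info(c);K=np.array([[i['fx'],0,i['cx']],[0,i['fy'],i['cy']],[0,0,1]])
    return cv2.projectPoints(np.atleast_2d(P).astype(float),i['rvec'],i['tvec'],K,i['distortion'])[0][:,0]
def model(v):
    x,y,a,th,b=v;c,s=np.cos(a),np.sin(a);L=.07
    T=lambda p:np.array([x+c*p[0]-s*p[1],y+s*p[0]+c*p[1],p[2]])
    return dict(keeper=T([.151,0,L+.019]),disc_centre=T([.085,0,L+.017]),
     post=T([.085+.052*np.sin(th),-.052*np.cos(th),L+.042]),
     nose=T([-.070+b+.085,0,L+.009]) ,tab=T([-.148+b,0,L+.042]),case=T([0,0,0]))
E
python3 - <<'E'
from h import *
# nose home 65mm beyond axis => x=.150 at b=.135 => nose .015+b ; tab = nose-.163 = -.148+b
ob=[('top','disc_centre',(215.1,239.7)),('top','post',(198.1,224.6)),('top','tab',(204.8,331.3)),('top','keeper',(219.1,213)),
('top','nose',(160+212/4,180+337/4)),('top','case',(217.1,279.2)),
('scene','disc_centre',(241.4,387.2)),('scene','post',(233.5,409.8)),('scene','tab',(249.9,298.5)),('scene','nose',(245.1,366.2))]
def f(v):
    m=model(v);return np.concatenate([proj(c,m[n])[0][::-1]-q for c,n,q in ob])
c0=atz('top',(217,279),0)
s=least_squares(f,[c0[0],c0[1],1.6,.7,.01],loss='soft_l1')
print(s.x)
for (c,n,q),e in zip(ob,s.fun.reshape(-1,2) if 0 else f(s.x).reshape(-1,2)):print(c,n,e.round(1))
for k,p in model(s.x).items():print(k,p.round(4))
print('tape',atz('top',(236.8,303),.07),'glue',atz('top',(246.6,228),.07),'roll',atz('top',(242.5,121.6),0),atz('scene',(238.9,480.5),0))
print(atz('top',(204.8,331.3),.112),atz('top',(198.1,224.6),.112),atz('top',(215.1,239.7),.087))
E
```

```text
[0.54373925 0.037203   1.67866993 0.76380657 0.02036677]
top disc_centre [-0.5  0.9]
top post [-0.1 -2.2]
top tab [-3.   0.2]
top keeper [-1.5 -0.8]
top nose [ 0.1 -2.3]
top case [ 1.9 -1.1]
scene disc_centre [-3.6 -2.2]
scene post [ 0.7 -1.9]
scene tab [-0.5 -0.1]
scene nose [ 0.2 -0.8]
keeper [0.5275 0.1873 0.089 ]
disc_centre [0.5346 0.1217 0.087 ]
post [0.5681 0.1615 0.112 ]
nose [0.5399 0.0724 0.079 ]
tab [ 0.5575 -0.0897  0.112 ]
case [0.5437 0.0372 0.    ]
tape [ 0.48419951 -0.02376665  0.07      ] glue [0.46199113 0.15188857 0.07      ] roll [0.48689641 0.41991852 0.        ] [0.49164718 0.40896531 0.        ]
[ 0.55042128 -0.08920356  0.112     ] [0.56788939 0.15636409 0.112     ] [0.53344063 0.12370622 0.087     ]
```

```bash
cat >> h.py <<'E'
def T(v,p):
    x,y,a=v[:3];c,s=np.cos(a),np.sin(a)
    return np.array([x+c*p[0]-s*p[1],y+s*p[0]+c*p[1],p[2]])
E
python3 - <<'E'
from h import *
C=[((.19,-.1,.07),(60,85)),((-.19,-.1,.07),(688,15)),((-.19,.1,.07),(722,343)),((.19,.1,.07),(95,412)),
((.151,0,.089),(134,235)),((.003,0,.089),(385,208)),((.085,0,.087),(248,222))]
C=[(p,np.array([180+x/4,160+y/4])) for p,(x,y) in C]
S=[((.19,-.1,.07),(612,293)),((-.19,-.1,.07),(95,430)),((.19,.1,.07),(470,150))]
S=[(p,np.array([260+x/3.3,170+y/3.3])) for p,(x,y) in S]
f=lambda v:np.concatenate([proj('top',T(v,p))[0]-q for p,q in C]+[proj('scene',T(v,p))[0]-q for p,q in S])
s=least_squares(f,[.54,.037,1.67],loss='soft_l1');print(s.x);print(f(s.x).reshape(-1,2).round(1))
v=s.x
ft=lambda q:np.concatenate([proj('top',T(v,(-.148+q[0],0,.112)))[0]-(331.6,204.),proj('scene',T(v,(-.148+q[0],0,.112)))[0]-(298.5,249.9),
 proj('top',T(v,(.015+q[0],0,.079)))[0]-(180+337/4,213),proj('scene',T(v,(.015+q[0],0,.079)))[0]-(366.2,245.1)])
b=least_squares(ft,[.01]);print('bolt',b.x,ft(b.x).round(1))
fp=lambda q:np.concatenate([proj('top',T(v,(.085+.052*np.sin(q[0]),-.052*np.cos(q[0]),.112)))[0]-(224.6,198.1),proj('scene',T(v,(.085+.052*np.sin(q[0]),-.052*np.cos(q[0]),.112)))[0]-(409.8,233.5)])
t=least_squares(fp,[.7]);print('disc',t.x,fp(t.x).round(1))
# slot edge direction crop (280,170)->(200,262)
a,bb=[atz('top',(160+y/4,180+x/4),.087) for x,y in((288,178),(205,262))]
d=bb-a;print('slot ang',np.arctan2(d[1],d[0])-v[2])
for k,p in model([*v,t.x[0],b.x[0]]).items():print(k,p.round(4))
E
```

```text
[0.54237284 0.03499455 1.67772595]
[[-0.8 -0.2]
 [ 0.2  0. ]
 [ 2.7 -0.6]
 [-2.5  0.4]
 [-0.4 -0.7]
 [ 0.2 -0.9]
 [-0.5 -0.4]
 [ 0.  -1.1]
 [-2.1 -0.8]
 [-0.6 -2.8]]
bolt [0.02183751] [ 0.2 -1.5 -0.7 -0.9 -2.   0.7 -1.3 -0.1]
disc [0.76306234] [-1.3  0.5 -3.   0.5]
slot ang 0.7005988906769434
keeper [0.5263 0.1851 0.089 ]
disc_centre [0.5333 0.1195 0.087 ]
post [0.5668 0.1593 0.112 ]
nose [0.5384 0.0716 0.079 ]
tab [ 0.5558 -0.0904  0.112 ]
case [0.5424 0.035  0.    ]
```

```bash
python3 - <<'E'
from h import *
from scipy.spatial.transform import Rotation as R
s=r.read_state();M=R.from_quat(s['eef_rot']).as_matrix();print(M.round(3))
print(s['joint_positions'].round(3))
a=1.6777
for n,ang in(('jaw along case y',a+np.pi/2),('jaw along case x',a)):
    c=np.arctan2(M[1,1],M[0,1]);d=(ang-c+np.pi/2)%np.pi-np.pi/2;print(n,np.degrees(d))
# full rotation to: tool x down, tool y = case y axis dir (either)
y=np.array([np.cos(a+np.pi/2),np.sin(a+np.pi/2),0])
for sg in(1,-1):
    yy=y*sg;X=np.array([0,0,-1.]);G=np.c_[X,yy,np.cross(X,yy)]
    print(sg,np.degrees((R.from_matrix(G)*R.from_matrix(M).inv()).as_rotvec()))
E
```

```text
[[-0.     0.428  0.904]
 [ 0.     0.904 -0.428]
 [-1.     0.    -0.   ]]
[-1.151  0.332 -0.065  1.46   0.022  1.35  -0.089]
jaw along case y -58.50647838821946
jaw along case x 31.493521611780537
1 [-1.60919085e-03 -3.77875937e-03  1.21493522e+02]
-1 [-3.24887940e-03  1.38354059e-03 -5.85064784e+01]
```

View pics/wrist0.png

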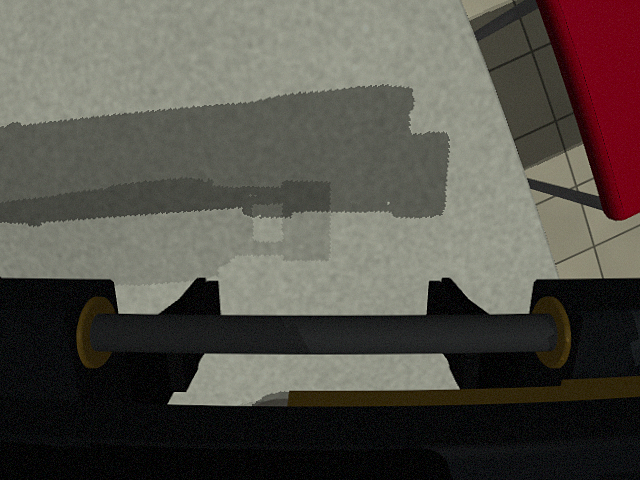

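```bash
python3 -m pendant '[{"translation":[2.2,-2.5,0],"angular":[0,0,-4.2],"hand":-1},{"translation":[2.2,-2.5,0],"angular":[0,0,-4.2],"hand":-1},{"translation":[2.2,-2.5,0],"angular":[0,0,-4.2],"hand":-1},{"translation":[2.2,-2.5,0],"angular":[0,0,-4.2],"hand":-1},{"translation":[2.2,-2.5,0],"angular":[0,0,-4.2],"hand":-1},{"translation":[2.2,-2.5,0],"angular":[0,0,-4.2],"hand":-1},{"translation":[2.2,-2.5,0],"angular":[0,0,-4.2],"hand":-1},{"translation":[2.2,-2.5,0],"angular":[0,0,-4.2],"hand":-1},{"translation":[2.2,-2.5,0],"angular":[0,0,-4.2],"hand":-1},{"translation":[2.2,-2.5,0],"angular":[0,0,-4.2],"hand":-1},{"translation":[2.2,-2.5,0],"angular":[0,0,-4.2],"hand":-1},{"translation":[2.2,-2.5,0],"angular":[0,0,-4.2],"hand":-1},{"translation":[2.2,-2.5,0],"angular":[0,0,-4.2],"hand":-1},{"translation":[2.2,-2.5,0],"angular":[0,0,-3.9],"hand":-1},{"translation":[0,0,0],"angular":[0,0,0],"hand":-1},{"translation":[0,0,0],"angular":[0,0,0],"hand":-1}]' 20
python3 - <<'E'
from h import *
from scipy.spatial.transform import Rotation as R
s=r.read_state();print(s['time'],s['ee_pos'],s['width'],R.from_quat(s['eef_rot']).as_matrix().round(3))
for c in('wrist','scene','top'):cv2.imwrite(f'pics/{c}1.png',r.camera(c)[:,:,::-1])
E
```

```text
time: 2.75
ee_pos: [0.576, 0.2142, 0.2474]
eef_rot: [0.473, 0.526, -0.473, 0.526]
ft_force: [-0.2, 0.9, -0.3]
width: 0.0008
2.75 [0.57600068 0.21422369 0.24744278] 0.0008449977801095162 [[-0.     0.994  0.106]
 [-0.     0.106 -0.994]
 [-1.    -0.     0.   ]]
```

View pics/wrist1.png

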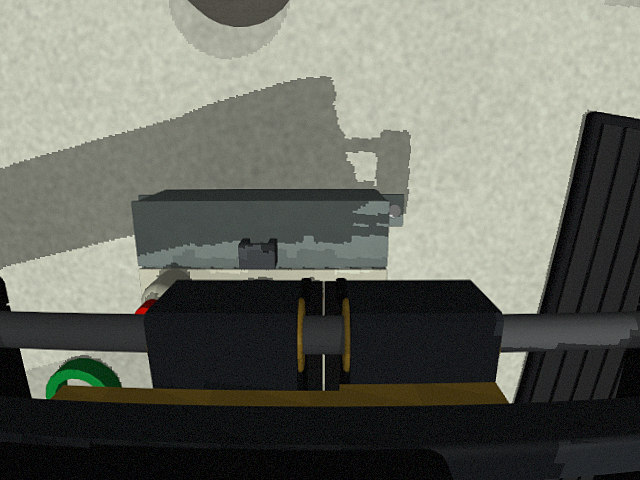

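View pics/scene1.png

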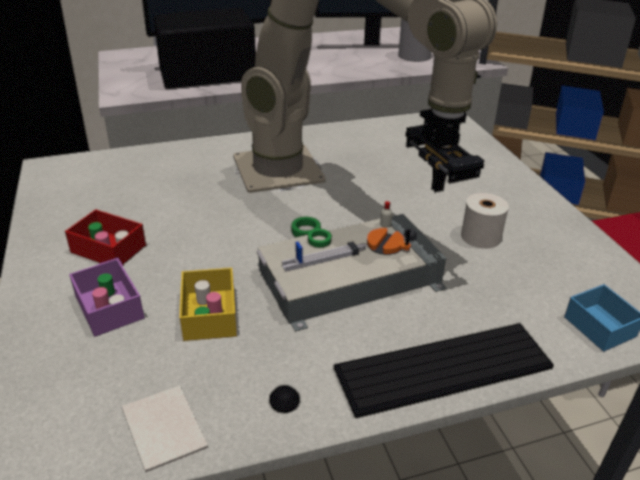

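```bash
cat >> h.py <<'E'
from scipy.spatial.transform import Rotation as Ro
def wproj(P,s=None):
    s=s or r.read_state();i=r.camera_info('wrist');M=np.eye(4);M[:3,:3]=Ro.from_quat(s['eef_rot']).as_matrix();M[:3,3]=s['ee_pos']
    W=np.linalg.inv(M@i['mount']);K=np.array([[i['fx'],0,i['cx']],[0,i['fy'],i['cy']],[0,0,1]])
    return cv2.projectPoints(np.atleast_2d(P).astype(float),cv2.Rodrigues(W[:3,:3])[0],W[:3,3],K,i['distortion'])[0][:,0]
E
python3 - <<'E'
from h import *
v=[.54237,.03499,1.6777]
for p in[(.161,.0135,.089),(.161,-.0135,.089),(.141,0,.089),(.19,-.1,.07),(.19,.1,.07)]:print(p,wproj(T(v,p)).round(1))
im=cv2.imread('pics/wrist1.png')[180:290,120:420];cv2.imwrite('pics/wrist1c.png',cv2.resize(im,None,fx=2.6,fy=2.6))
E
```

```text
(0.161, 0.0135, 0.089) [[236.4 249.8]]
(0.161, -0.0135, 0.089) [[272.9 250. ]]
(0.141, 0, 0.089) [[255.8 275.6]]
(0.19, -0.1, 0.07) [[388.4 206.8]]
(0.19, 0.1, 0.07) [[129.5 206.7]]
```

View pics/wrist1c.png

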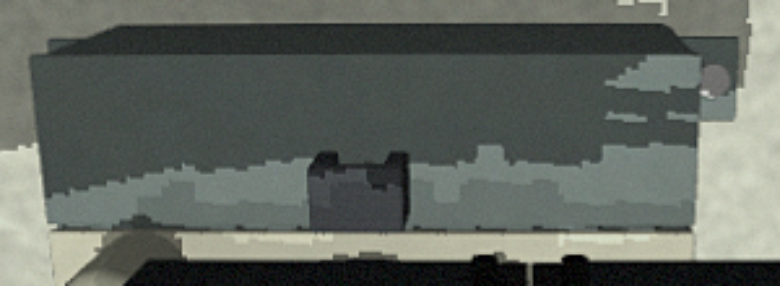

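```bash
python3 -m pendant '[{"translation":[0,0,-4],"angular":[0,0,0],"hand":-1},{"translation":[0,0,-4],"angular":[0,0,0],"hand":-1},{"translation":[0,0,-3],"angular":[0,0,0],"hand":-1},{"translation":[0,0,-1],"angular":[0,0,0],"hand":-1},{"translation":[0,0,0],"angular":[0,0,0],"hand":-1}]'
python3 - <<'E'
from h import *
for c,(a,b,d,e) in(('scene',(150,280,340,500)),('top',(150,270,180,340))):
    im=r.camera(c)[a:b,d:e,::-1];cv2.imwrite(f'pics/{c}2c.png',cv2.resize(im,None,fx=4.5,fy=4.5,interpolation=cv2.INTER_CUBIC))
E
```

```text
time: 3.4
ee_pos: [0.5748, 0.2153, 0.1267]
eef_rot: [0.472, 0.527, -0.473, 0.526]
ft_force: [1.3, 0.3, -0.1]
width: 0.0005
```

View pics/scene2c.png

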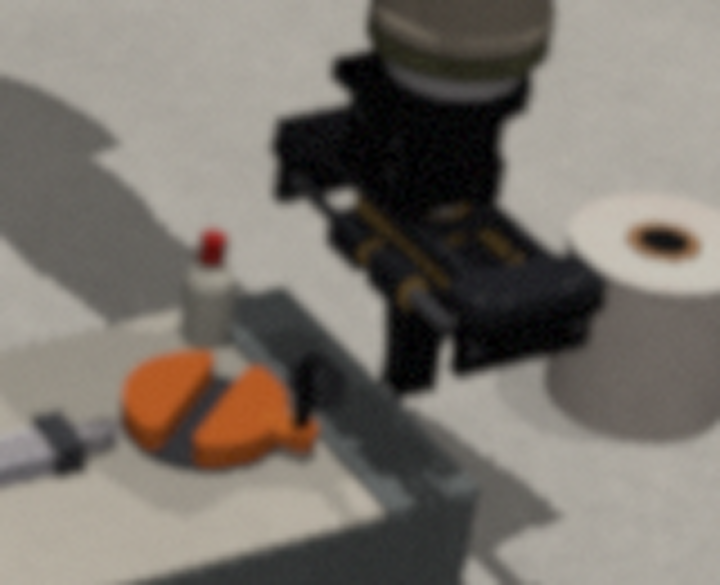

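View pics/top2c.png

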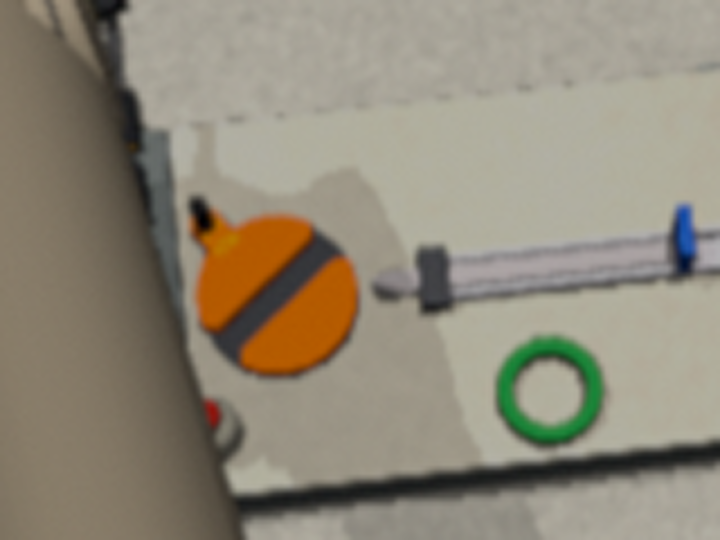

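```bash
python3 -m pendant '[{"translation":[0,-1.5,0],"angular":[0,0,0],"hand":-1},{"translation":[0,-1.0,0],"angular":[0,0,0],"hand":-1},{"translation":[0,-0.8,0],"angular":[0,0,0],"hand":-1},{"translation":[0.1,-0.8,0],"angular":[0,0,0],"hand":-1},{"translation":[0.2,-0.7,0],"angular":[0,0,0],"hand":-1},{"translation":[0.2,-0.6,0],"angular":[0,0,0],"hand":-1},{"translation":[0.2,-0.5,0],"angular":[0,0,0],"hand":-1},{"translation":[0,0,0],"angular":[0,0,0],"hand":-1}]'
python3 - <<'E'
from h import *
for c,(a,b,d,e) in(('scene',(150,280,340,500)),('top',(150,270,180,340))):
    im=r.camera(c)[a:b,d:e,::-1];cv2.imwrite(f'pics/{c}3c.png',cv2.resize(im,None,fx=4.5,fy=4.5,interpolation=cv2.INTER_CUBIC))
E
```

```text
time: 4.3
ee_pos: [0.5831, 0.1546, 0.1275]
eef_rot: [0.473, 0.526, -0.473, 0.526]
ft_force: [-0.1, -0.4, 0.3]
width: 0.0004
```

View pics/scene3c.png

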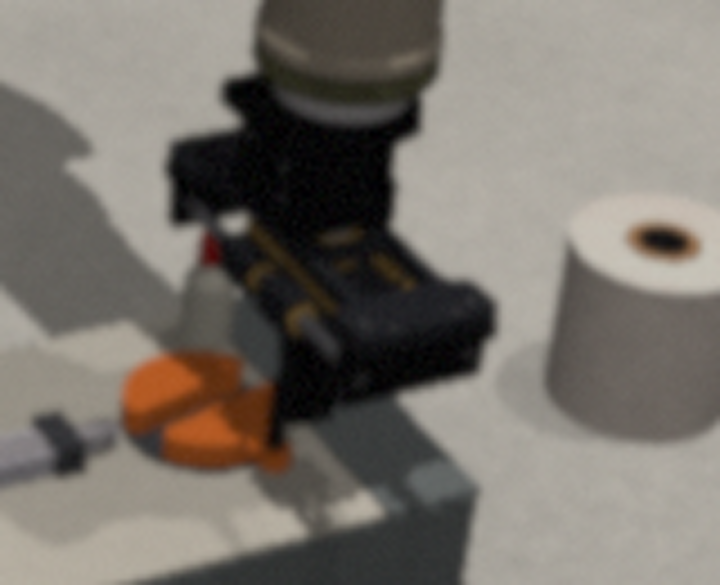

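View pics/top3c.png

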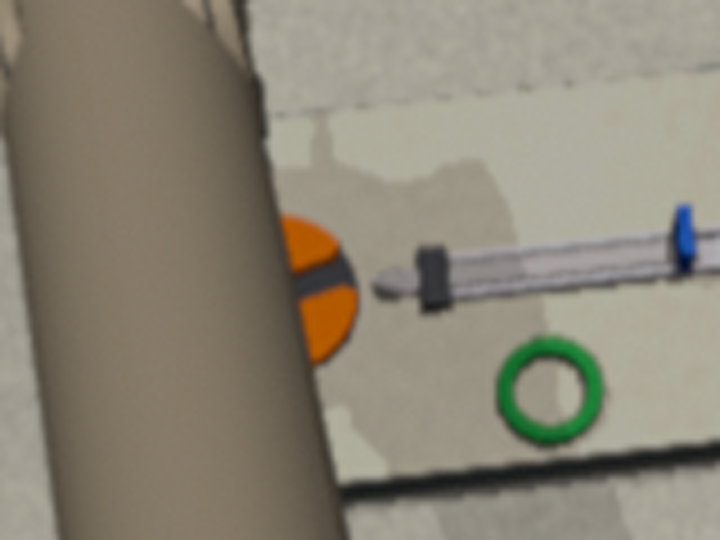

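```bash
python3 -m pendant '[{"translation":[0.1,-0.4,0],"angular":[0,0,0],"hand":-1},{"translation":[0.1,-0.4,0],"angular":[0,0,0],"hand":-1},{"translation":[0,-0.15,0],"angular":[0,0,0],"hand":-1},{"translation":[0,0,0],"angular":[0,0,0],"hand":-1}]'
python3 - <<'E'
from h import *
for c,(a,b,d,e) in(('scene',(150,280,340,500)),('top',(180,260,220,340))):
    im=r.camera(c)[a:b,d:e,::-1];cv2.imwrite(f'pics/{c}4c.png',cv2.resize(im,None,fx=5 if c=='scene' else 6.5,fy=5 if c=='scene' else 6.5,interpolation=cv2.INTER_CUBIC)[:600,:800])
E
```

```text
time: 4.8
ee_pos: [0.5848, 0.1457, 0.1276]
eef_rot: [0.473, 0.526, -0.473, 0.526]
ft_force: [0.6, -0.0, -0.5]
width: 0.0006
```

View pics/scene4c.png

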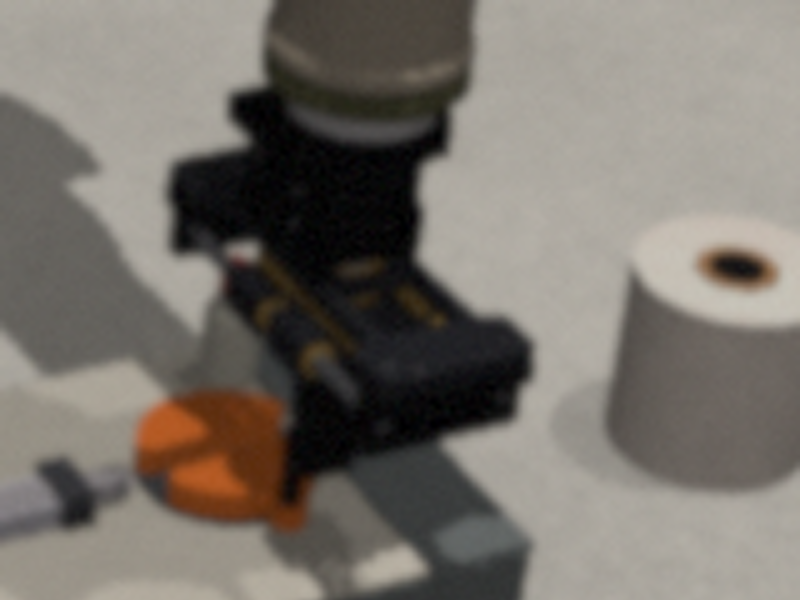

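View pics/top4c.png

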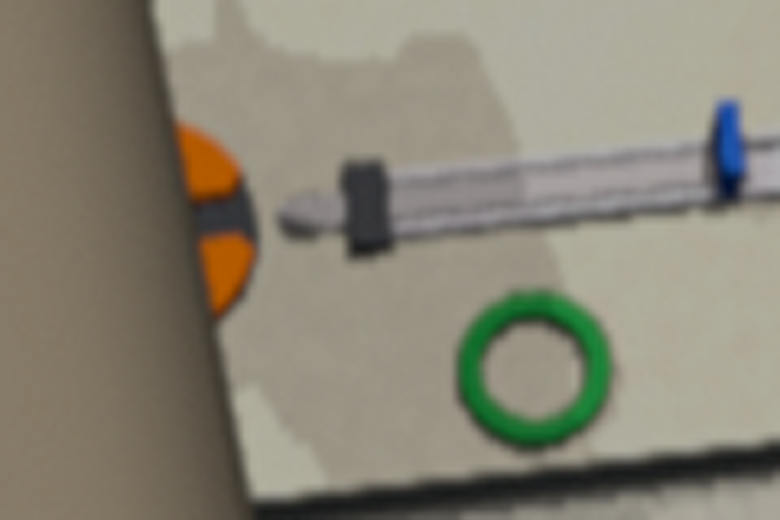

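```bash
python3 -m pendant '[{"translation":[0,1.2,0],"angular":[0,0,0],"hand":-1},{"translation":[0,1.2,0],"angular":[0,0,0],"hand":-1},{"translation":[0,0.2,3],"angular":[0,0,0],"hand":-1},{"translation":[0,0,4],"angular":[0,0,0],"hand":-1},{"translation":[-0.3,-3.9,0],"angular":[0,0,0],"hand":-1},{"translation":[-0.3,-3.9,0],"angular":[0,0,0],"hand":-1},{"translation":[-0.3,-3.9,0],"angular":[0,0,0],"hand":-1},{"translation":[-0.3,-3.9,0],"angular":[0,0,0],"hand":-1},{"translation":[-0.3,-3.9,0],"angular":[0,0,0],"hand":-1},{"translation":[-0.3,-3.9,0],"angular":[0,0,0],"hand":-1},{"translation":[-0.3,-3.9,0],"angular":[0,0,0],"hand":-1},{"translation":[-0.3,-3.9,0],"angular":[0,0,0],"hand":-1},{"translation":[0,0,0],"angular":[0,0,0],"hand":-1}]'
python3 - <<'E'
from h import *
for c,(a,b,d,e) in(('scene',(170,300,260,440)),('top',(180,260,210,330))):
    f=4.4 if c=='scene' else 6.5
    im=r.camera(c)[:,:,::-1];cv2.imwrite(f'pics/{c}5.png',im);cv2.imwrite(f'pics/{c}5c.png',cv2.resize(im[a:b,d:e],None,fx=f,fy=f,interpolation=cv2.INTER_CUBIC)[:600,:800])
    for n in('disc_centre','post','tab'):print(c,n,[(x['point'],x['confidence']) for x in r.mark_of(c,n)[:2]])
E
```

```text
time: 6.2
ee_pos: [0.56, -0.1451, 0.198]
eef_rot: [0.474, 0.524, -0.475, 0.525]
ft_force: [-0.2, -0.4, 0.6]
width: 0.0005
scene disc_centre [([238.3, 385.7], 0.65)]
scene post []
scene tab [([252.1, 298.2], 0.57), ([244.2, 367.6], 0.27)]
top disc_centre [([214.8, 242.1], 0.68)]
top post [([190.7, 239.1], 0.76)]
top tab [([199.7, 331.7], 0.74)]
```

View pics/scene5c.png

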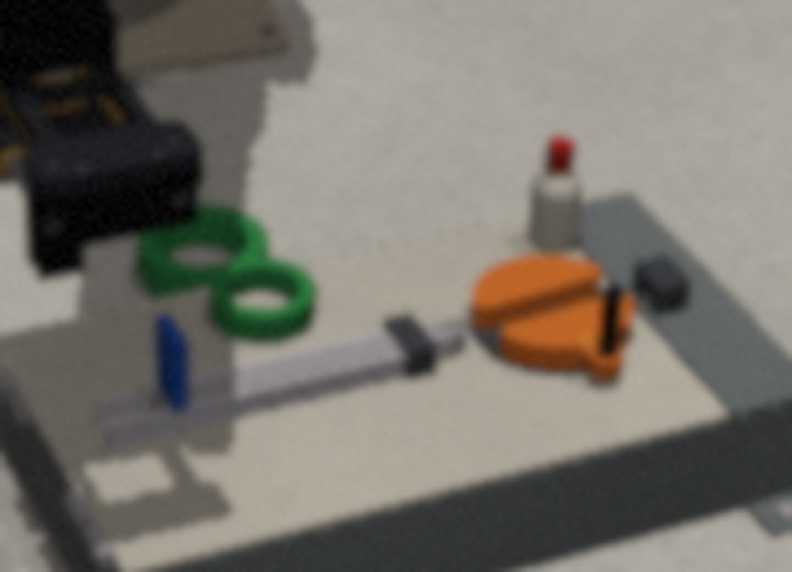

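View pics/top5c.png

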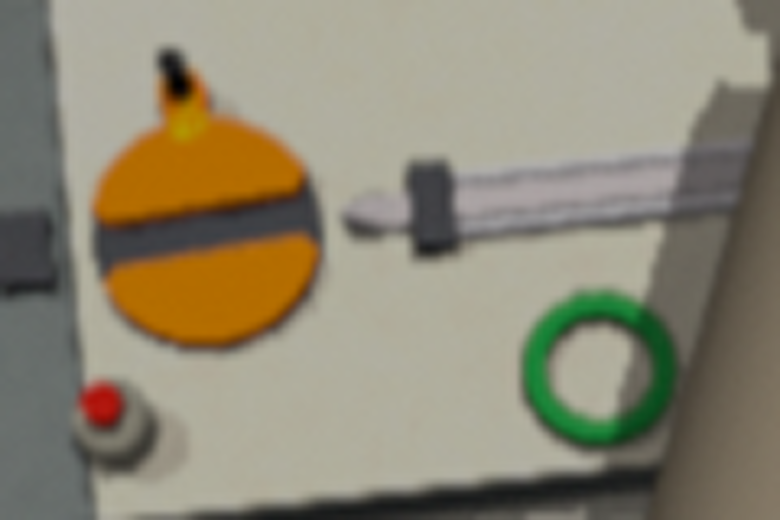

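```bash
python3 - <<'E'
from h import *
im=cv2.imread('pics/top5.png')
def ang(p,q,z):
    a,b=[atz('top',(180+y/6.5,210+x/6.5),z) for x,y in(p,q)];d=b-a;return np.arctan2(d[1],d[0])
print('slot',ang((303,188),(103,222),.087),ang((318,235),(105,270),.087))
print('rail',ang((745,145),(455,178),.084),ang((740,203),(455,237),.084))
print('keeper-hoop',ang((432,207),(20,250),.089),'case lower edge',ang((655,475),(130,517),.07))
for n,(x,y) in dict(disc=(208,232),hoop=(432,207),keeper=(20,250)).items():print(n,atz('top',(180+y/6.5,210+x/6.5),.088))
print(atz('top',(190.7,239.1),.112),atz('top',(214.8,242.1),.087))
E
```

```text
slot 1.738341580538342 1.7321016519348755
rail 1.6805972137727176 1.6858814957622772
keeper-hoop 1.671612414195056 case lower edge 1.644883034954876
disc [0.53175174 0.11823322 0.088     ]
hoop [0.54046248 0.03788757 0.088     ]
keeper [0.52553887 0.1854138  0.088     ]
[0.58532481 0.12320621 0.112     ] [0.53412515 0.11811821 0.087     ]
```

```bash
python3 -m pendant '[{"translation":[0,0,-3],"angular":[0,0,0],"hand":-1},{"translation":[0,0,-3],"angular":[0,0,0],"hand":-1},{"translation":[0,0,-1.1],"angular":[0,0,0],"hand":-1},{"translation":[0,0,0],"angular":[0,0,0],"hand":-1},{"translation":[-0.1,1.2,0],"angular":[0,0,0],"hand":-1},{"translation":[-0.1,1.2,0],"angular":[0,0,0],"hand":-1},{"translation":[-0.1,1.0,0],"angular":[0,0,0],"hand":-1},{"translation":[-0.1,1.0,0],"angular":[0,0,0],"hand":-1},{"translation":[-0.1,1.0,0],"angular":[0,0,0],"hand":-1},{"translation":[-0.1,1.0,0],"angular":[0,0,0],"hand":-1},{"translation":[0,0,0],"angular":[0,0,0],"hand":-1}]'
python3 - <<'E'
from h import *
for c,(a,b,d,e) in(('scene',(170,300,260,440)),('top',(180,260,210,330))):
    f=4.4 if c=='scene' else 6.5
    im=r.camera(c)[:,:,::-1];cv2.imwrite(f'pics/{c}6.png',im);cv2.imwrite(f'pics/{c}6c.png',cv2.resize(im[a:b,d:e],None,fx=f,fy=f,interpolation=cv2.INTER_CUBIC)[:600,:800])
E
```

```text
time: 7.7
ee_pos: [0.5547, -0.0737, 0.1266]
eef_rot: [0.472, 0.527, -0.472, 0.526]
ft_force: [0.0, -0.2, -0.3]
width: 0.0005
```

View pics/scene6c.png

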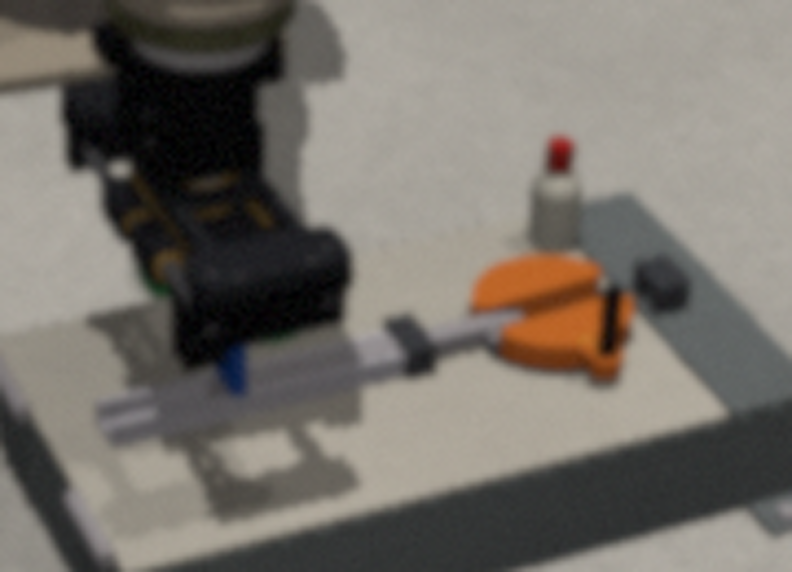

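View pics/top6c.png

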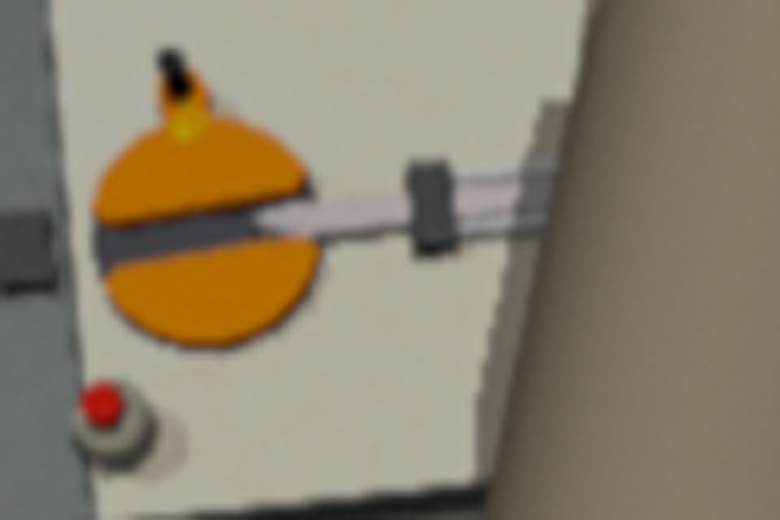

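```bash
python3 -m pendant '[{"translation":[-0.1,0.8,0],"angular":[0,0,0],"hand":-1},{"translation":[-0.1,0.8,0],"angular":[0,0,0],"hand":-1},{"translation":[-0.1,0.8,0],"angular":[0,0,0],"hand":-1},{"translation":[-0.1,0.8,0],"angular":[0,0,0],"hand":-1},{"translation":[-0.1,0.8,0],"angular":[0,0,0],"hand":-1},{"translation":[-0.1,0.8,0],"angular":[0,0,0],"hand":-1},{"translation":[-0.1,0.8,0],"angular":[0,0,0],"hand":-1},{"translation":[-0.1,0.6,0],"angular":[0,0,0],"hand":-1},{"translation":[0,0,0],"angular":[0,0,0],"hand":-1}]'
python3 - <<'E'
from h import *
for c,(a,b,d,e) in(('scene',(170,300,260,440)),('top',(180,260,210,330))):
    f=4.4 if c=='scene' else 6.5
    im=r.camera(c)[:,:,::-1];cv2.imwrite(f'pics/{c}7.png',im);cv2.imwrite(f'pics/{c}7c.png',cv2.resize(im[a:b,d:e],None,fx=f,fy=f,interpolation=cv2.INTER_CUBIC)[:600,:800])
E
```

```text
time: 8.7
ee_pos: [0.5466, -0.0122, 0.1266]
eef_rot: [0.472, 0.527, -0.472, 0.526]
ft_force: [0.4, -0.1, 0.0]
width: 0.0004
```

View pics/scene7c.png

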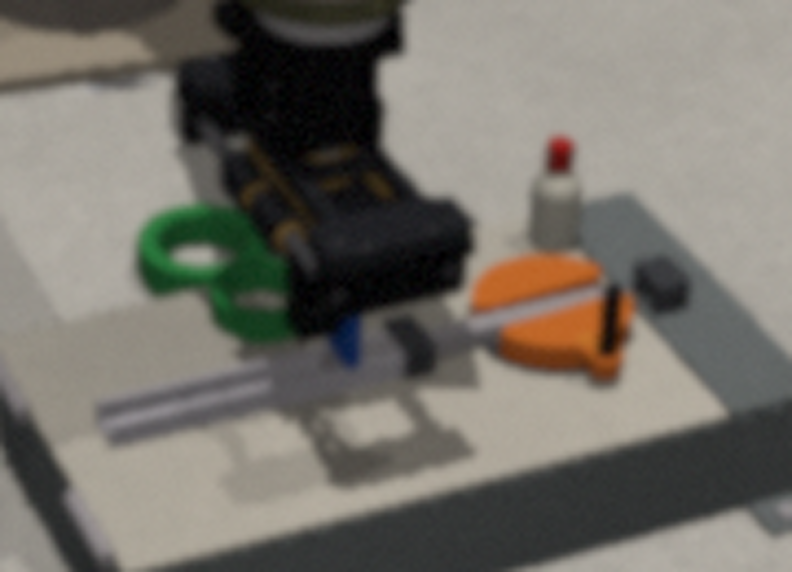

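View pics/top7c.png

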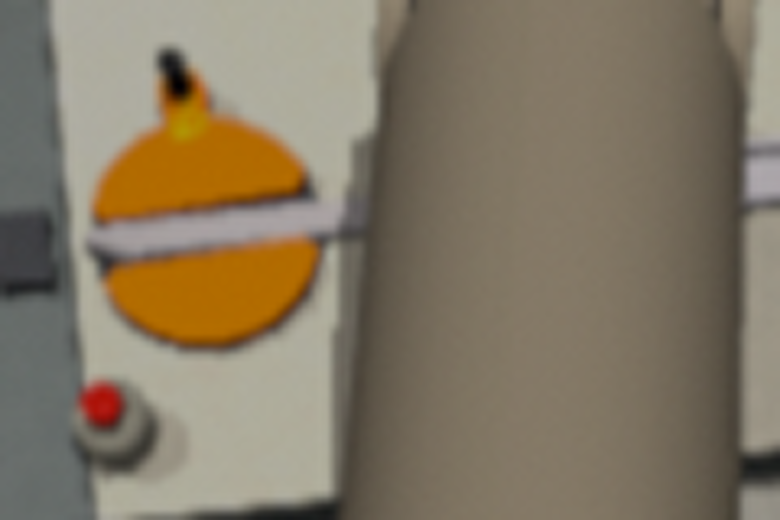

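```bash
python3 -m pendant '[{"translation":[-0.1,0.6,0],"angular":[0,0,0],"hand":-1},{"translation":[0,0.5,0],"angular":[0,0,0],"hand":-1},{"translation":[-0.1,0.5,0],"angular":[0,0,0],"hand":-1},{"translation":[0,0.3,0],"angular":[0,0,0],"hand":-1},{"translation":[0,0.2,0],"angular":[0,0,0],"hand":-1}]'; python3 -m pendant '[{"translation":[0,0.2,0],"angular":[0,0,0],"hand":-1},{"translation":[0,0,0],"angular":[0,0,0],"hand":-1}]'; python3 -m pendant '[{"translation":[0,0.2,0],"angular":[0,0,0],"hand":-1},{"translation":[0,0,0],"angular":[0,0,0],"hand":-1}]'
```

```text
time: 9.3
ee_pos: [0.5445, 0.0076, 0.1265]
eef_rot: [0.472, 0.526, -0.473, 0.526]
ft_force: [-1.5, -2.3, 0.2]
width: 0.0005
time: 9.5
ee_pos: [0.5447, 0.0094, 0.1265]
eef_rot: [0.472, 0.526, -0.473, 0.526]
ft_force: [-1.5, -1.8, -0.4]
width: 0.0
time: 9.7
ee_pos: [0.5447, 0.0095, 0.1265]
eef_rot: [0.472, 0.525, -0.473, 0.526]
ft_force: [-1.6, -7.4, -0.3]
width: 0.0005
```

```bash
python3 -m pendant '[{"translation":[0,0.2,0],"angular":[0,0,0],"hand":-1},{"translation":[0,0,0],"angular":[0,0,0],"hand":-1}]'
python3 -m pendant '[{"translation":[0,0,0],"angular":[0,0,0],"hand":-1},{"translation":[0,-0.8,0],"angular":[0,0,0],"hand":-1},{"translation":[0,-1.5,0],"angular":[0,0,0],"hand":-1},{"translation":[0,-0.5,0],"angular":[0,0,0],"hand":-1},{"translation":[0,0,3],"angular":[0,0,0],"hand":-1},{"translation":[0,0,4],"angular":[0,0,0],"hand":-1},{"translation":[0,-3,3],"angular":[0,0,0],"hand":-1},{"translation":[0,-4,1],"angular":[0,0,0],"hand":-1},{"translation":[0,-4,0],"angular":[0,0,0],"hand":-1},{"translation":[0,-4,0],"angular":[0,0,0],"hand":-1},{"translation":[0,-3,0],"angular":[0,0,0],"hand":-1},{"translation":[0,0,0],"angular":[0,0,0],"hand":-1}]'
python3 - <<'E'
from h import *
for c,(a,b,d,e) in(('scene',(170,300,260,440)),('top',(180,260,210,330))):
    f=4.4 if c=='scene' else 6.5
    im=r.camera(c)[:,:,::-1];cv2.imwrite(f'pics/{c}8.png',im);cv2.imwrite(f'pics/{c}8c.png',cv2.resize(im[a:b,d:e],None,fx=f,fy=f,interpolation=cv2.INTER_CUBIC)[:600,:800])
    for n in('tab','tape','glue','roll','basket'):print(c,n,[(x['point'],round(x['confidence'],2)) for x in r.mark_of(c,n)[:3]])
E
```

```text
time: 9.9
ee_pos: [0.5447, 0.0096, 0.1265]
eef_rot: [0.472, 0.524, -0.474, 0.526]
ft_force: [-1.3, -12.9, 1.3]
width: 0.0002
time: 11.1
ee_pos: [0.5436, -0.2, 0.2369]
eef_rot: [0.474, 0.524, -0.475, 0.525]
ft_force: [0.1, 0.3, 0.4]
width: 0.0006
scene tab [([239.7, 348.6], 0.81)]
scene tape [([232.1, 307.1], 0.84)]
scene glue [([227.0, 382.7], 0.82)]
scene roll [([237.8, 476.7], 0.65)]
scene basket [([314.4, 209.5], 0.78), ([307.3, 108.4], 0.76), ([245.0, 109.7], 0.59)]
top tab []
top tape [([235.9, 302.6], 0.82), ([300.2, 301.4], 0.64)]
top glue [([244.5, 124.0], 0.7), ([248.2, 230.5], 0.58)]
top roll [([242.7, 125.0], 0.65)]
top basket [([231.9, 495.7], 0.92), ([203.3, 413.0], 0.84), ([324.1, 504.4], 0.83)]
```

View pics/scene8c.png

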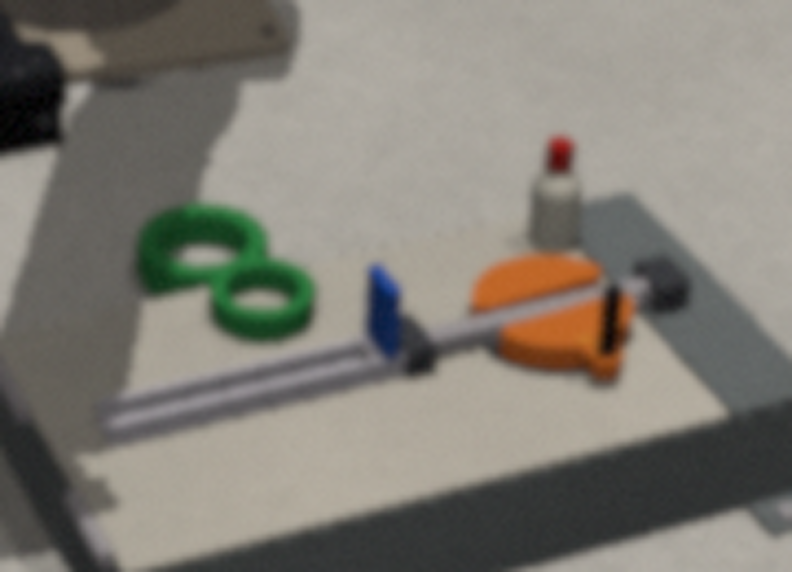

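View pics/top8c.png

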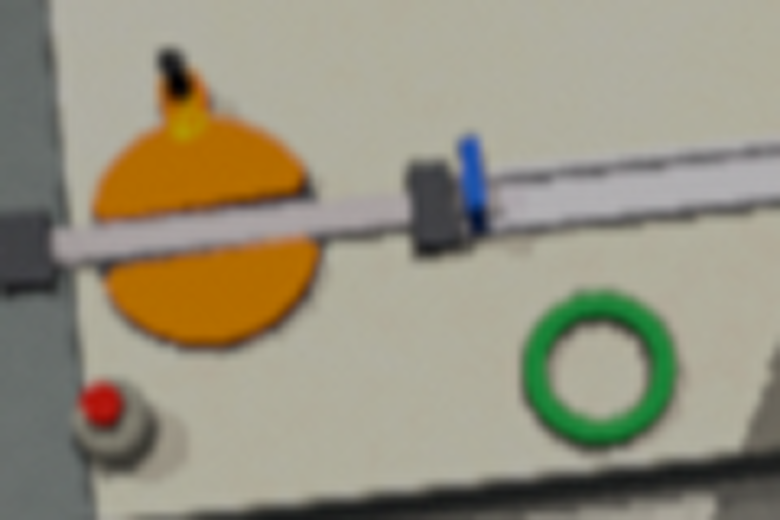

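```bash
python3 - <<'E'
from h import *
v=[.54237+.0005,.03499+.001,1.6777]
for b in(.125,.13,.135):print(b,proj('scene',T(v,(-.148+b,0,.126)))[0],proj('top',T(v,(-.148+b,0,.126)))[0], proj('scene',T(v,(-.148+b,0,.112)))[0])
print('meas tab top scene',260+380/4.4,170+268/4.4,' top',210+469/6.5,180+140/6.5,'; hoop meas',210+432/6.5, 'hoop pred', proj('top',T(v,(.003,0,.089)))[0])
E
```

```text
0.125 [342.17985273 233.60368699] [286.69882971 205.75200219] [341.93880809 238.82425683]
0.13 [344.24870102 233.12340052] [284.51565782 205.99363031] [343.99595314 238.34031513]
0.135 [346.31235052 232.64431059] [282.33208832 206.23523469] [346.04796567 237.85755873]
meas tab top scene 346.3636363636364 230.9090909090909  top 282.1538461538462 201.53846153846155 ; hoop meas 276.46153846153845 hoop pred [275.98036908 210.87774248]
```

```bash
python3 -c "
from bench import r
print(r.read_state()['ft_force']);print(r.close_job());print(r.read_state()['time'])"
```

```text
[ 0.32094333 -0.07933693 -0.77360212]
the job is handed in; nothing more can be done
None
the job is handed in; nothing more can be done
```

I lined the disc's slot up with the bolt, pushed the bolt home in the keeper, and handed the job in at about 12 s of the 43 s allowed. With the fingers shut, I pushed the post clockwise from about 0.75 rad to about 0.05 rad. I then pushed the blue tab until it stopped against its end with a force of 13 N, and backed the arm away clear.

- **Bolt:** both camera views put its travel at about 0.135 m, and the nose sits in the keeper.
- **Disc:** the slot measured about 0.055 rad off the bolt line before the bolt went in, inside the 0.12 rad limit. I did not measure the angle again afterwards, but the bolt passes cleanly through it.
- **Bystanders:** the tape and glue looked unmoved in the pictures. I checked the paper roll and basket only through the network marks, which stayed within a few pixels.
- **Disagreements:**
  - The wrist camera placed the case 4 to 6 mm further in +y than the fixed cameras did, so I pushed in small steps.
  - The last network pass missed the tab in the top view and the small tape in the scene view, and once took the paper roll for the glue. I relied on the enlarged pictures for the tab and the tape.

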